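Put the seals away in reverse order

ROBOT

A 7-joint arm with a two-finger parallel gripper is mounted at the origin on the work surface. World frame = base frame: x ahead of the robot, y to its left, z up, the work surface at z = 0. Lengths are in m, angles in rad, forces in N, time in s.
With the tool pointing down it reaches from about 0.425 to 0.875 m from the base axis. Payload 4.7 kg.
Tool frame: the origin (TCP) lies midway between the tips of the shut fingers; the grasp point (between the pads) lies 19 mm behind it; z points along the fingers, y is the direction in which the jaws open and shut (so a half turn about z gives the same grasp; the last joint's range is limited). The gripper opens to 87 mm and grips with 3 to 60 N. Pads are 19 mm wide; open, the fingers measure 117 mm over their backs; the gripper's body (75 mm by 190 mm) begins 51 mm behind the grasp point.
Start: joints at [1.332, 0.321, -0.07, 1.45, 0.023, 1.371, -0.057], TCP at [0.163, -0.629, 0.223] pointing down, gripper open.
Joint ranges: [-2.86, 2.86], [-0.3, 2.09], [-1.38, 1.24], [0.06, 2.45], [-1.56, 4.7], [0.09, 2.05], [-2.69, 2.69]. Speed limits (rad/s): [2.57, 2.57, 3.14, 3.14, 3.14, 3.14, 3.14].

INTERFACE

Orientations are given as a rotation vector (axis times angle).
In Python, from bench import ctrl, optics gives the robot as it stands. The module is installed in compiled form; this text tells all that it offers.
- The arm moves only by the tool step_arm, never from a script. Its argument "deltas" is a list of rows, each a list of 7 numbers: the turn, a rotation vector about the tool's x, y, z in degrees, then the shift along the tool's x, y, z in mm, then the finger opening in mm, from 0 to 87. A call has exactly 8 rows; each row is the pose to reach, as a shift and turn from the pose commanded when the call began, along the tool's axes at that moment; what a row does not reach only later rows make up. A row lasts 1/8 s, in which the tool goes at most 62.5 mm and 10.7 degrees, less where a joint would pass 70% of its speed; a pose out of reach is approached as far as the arm can. A call with a gripper value outside its range is refused whole. The fingers move at their own pace and stop on an object; "newtons" is the grip in N (left out, the last holds). Time passes only in rows, so rows that repeat a pose let the fingers close, or fill a call up. It gives the time, the measured TCP pose, the force and the opening at its end, in the units of the state.
- ctrl.get_state(): the state, without advancing time (a new reading comes with each control period).
- optics.get_image(name): name is "side" or "top" or "wrist"; returns the picture (480x640x3 uint8, red, green, blue); there is no depth.
- optics.get_calibration(name): a dict with "K" (3x3 intrinsics, pixels), "k1" (the pictures are not rectified: a ray, as slopes to the right and down, at radius r is drawn at 1 + k1 r^2 times it, then the intrinsics apply), "R" (3x3) and "t" (3): a world point X has camera coordinates R X + t. Camera axes: x right, y down, z forward; pixel columns grow to the right and rows downward; lengths in m; the calibration is good to about 2 mm. A picture is of the moment at which its call begins: read the wrist's pose just before it. get_calibration takes no time and is no camera call; for the wrist camera it gives the pose at the moment of the call.
- ctrl.close_job(): hands the job in, once; it reports no verdict.
The state is a dict: "time": time; "joint_positions": joint angles; "qd": joint speeds; "joint_torque": joint torques, N m; "position": TCP position; "tool_rot": TCP orientation; "ft_force": force on the tool from outside, world axes, zero at the start; "torque": the same for the moment, N m; "grip_width": opening from 0.0 (shut) to 1.0 (fully open).
Only numpy, scipy, OpenCV 4.12 (cv2) and the standard library are available. Lean on these libraries where they do the work, as an engineer would, in place of code of your own. Each camera call takes 0.05 s, during which the arm holds its last target.

TASK

The calligraphy class is over: move the four stone seals from the light desk rack into the empty dark storage rack, one to a bay, in reverse order, so that the seal at the left end of the desk rack (as the robot sees it) ends at the right end of the storage rack, and so on along the row. Stand each one upright on its foot, about in the middle of its bay on the felt square; do not drop or topple any of them, and let go of them all at the end.

Things in the scene. Friction and masses are not known exactly. Their poses are not given: they have to be found in the camera images.
- square_center (a point): Loose pale-stone seal, a square pillar 30 x 30 mm and 70 mm tall whose top 8 mm is stepped in to 22 x 22 mm. This point is on its axis half-way up, 35 mm above its foot; z up when it stands. x and y are square to its sides; about 0.16 kg.
- round_center (a point): Loose pale-stone seal, a plain round pillar 32 mm in diameter and 80 mm tall, its top edge bevelled. This point is on its axis half-way up, 40 mm above its foot; z up when it stands. About 0.16 kg.
- oblong_center (a point): Loose pale-stone seal, a flat block 22 mm (its x) by 46 mm (its y) and 60 mm tall. This point is on its axis half-way up, 30 mm above its foot; z up when it stands. Grip it across its 22 mm x width; about 0.14 kg.
- handled_center (a point): Loose pale-stone seal, with a square foot plate 38 x 38 x 14 mm and a round handle 24 mm in diameter rising from it to 84 mm. This point is on its axis half-way up, 42 mm above its foot; z up when it stands. Grip the handle; about 0.13 kg.
- desk_rack: Fixed light-wood rack, 94 (x) x 292 (y) mm, side rails 20 mm high, holding the four seals in a row at the start, each up to 4 mm off its bay's middle and turned up to 12 degrees. Bays along y, centres at y = -105, -35, 35, 105 mm. Origin: centre of underside, on the table; x away from the robot, y along the row to its left, turned up to 14 degrees. Stands left or right of the robot's middle.
- bay_square: Fixed wooden plate in the desk rack, 76 x 68 x 8 mm, under the square seal at the start; its top is 16 mm above the table. It stays when the seal is taken and so shows the place in the row that the square seal came from. A dark felt inlay (a 46 mm square) lies flush in its top. Origin: centre of its underside, 8 mm above the table; axes as the desk rack.
- bay_round: Fixed wooden plate in the desk rack, 76 x 68 x 8 mm, under the round seal at the start; its top is 16 mm above the table. It stays when the seal is taken and so shows the place in the row that the round seal came from. A dark felt inlay (a 50 mm disc) lies flush in its top. Origin: centre of its underside, 8 mm above the table; axes as the desk rack.
- bay_oblong: Fixed wooden plate in the desk rack, 76 x 68 x 8 mm, under the oblong seal at the start; its top is 16 mm above the table. It stays when the seal is taken and so shows the place in the row that the oblong seal came from. A dark felt inlay (a 36 x 60 mm rectangle) lies flush in its top. Origin: centre of its underside, 8 mm above the table; axes as the desk rack.
- bay_handled: Fixed wooden plate in the desk rack, 76 x 68 x 8 mm, under the handled seal at the start; its top is 16 mm above the table. It stays when the seal is taken and so shows the place in the row that the handled seal came from. A dark felt inlay (a 42 mm square set cornerwise) lies flush in its top. Origin: centre of its underside, 8 mm above the table; axes as the desk rack.
- storage_rack: Fixed dark-wood rack, empty at first, 94 (x) x 292 (y) mm, on the other side. Four bays along y, centres at x = 0, y = -105, -35, 35, 105 mm, 78 x 64 mm inside, floor 16 mm above the table, a 50 mm dark felt square in the middle; rails and dividers 22 mm high. Origin: centre of underside, on the table; x away from the robot, y along the row to its left, turned up to 14 degrees.

How it is judged:
At the end, for the whole second after the job is handed in: Each seal stands upright (within 0.1 rad) on its foot on the floor of the storage-rack bay that mirrors its place in the desk rack (bay at +y in the desk rack goes to -y in the storage rack), within 12 mm of the bay's middle along the row and 15 mm across it, released and at rest (((y of bay_square in the frame of desk_rack between -0.135 and -0.075 m and y of square_center in the frame of storage_rack between 0.093 and 0.117 m) or (y of bay_square in the frame of desk_rack between -0.065 and -0.005 m and y of square_center in the frame of storage_rack between 0.023 and 0.047 m) or (y of bay_square in the frame of desk_rack between 0.005 and 0.065 m and y of square_center in the frame of storage_rack between -0.047 and -0.023 m) or (y of bay_square in the frame of desk_rack between 0.075 and 0.135 m and y of square_center in the frame of storage_rack between -0.117 and -0.093 m)) and x of square_center in the frame of storage_rack between -0.015 and 0.015 m and z of square_center in the frame of storage_rack between 0.046 and 0.056 m and angle between each of square_center, round_center, oblong_center, handled_center's own z axis and vertical below 0.1 rad and linear speed of each of seal_square, seal_round, seal_oblong, seal_handled below 0.02 m/s and angular speed of each of seal_square, seal_round, seal_oblong, seal_handled below 0.2 rad/s and contact force between each of seal_square, seal_round, seal_oblong, seal_handled and the fingers below 0.05 N and ((y of bay_round in the frame of desk_rack between -0.135 and -0.075 m and y of round_center in the frame of storage_rack between 0.093 and 0.117 m) or (y of bay_round in the frame of desk_rack between -0.065 and -0.005 m and y of round_center in the frame of storage_rack between 0.023 and 0.047 m) or (y of bay_round in the frame of desk_rack between 0.005 and 0.065 m and y of round_center in the frame of storage_rack between -0.047 and -0.023 m) or (y of bay_round in the frame of desk_rack between 0.075 and 0.135 m and y of round_center in the frame of storage_rack between -0.117 and -0.093 m)) and x of round_center in the frame of storage_rack between -0.015 and 0.015 m and z of round_center in the frame of storage_rack between 0.051 and 0.061 m and ((y of bay_oblong in the frame of desk_rack between -0.135 and -0.075 m and y of oblong_center in the frame of storage_rack between 0.093 and 0.117 m) or (y of bay_oblong in the frame of desk_rack between -0.065 and -0.005 m and y of oblong_center in the frame of storage_rack between 0.023 and 0.047 m) or (y of bay_oblong in the frame of desk_rack between 0.005 and 0.065 m and y of oblong_center in the frame of storage_rack between -0.047 and -0.023 m) or (y of bay_oblong in the frame of desk_rack between 0.075 and 0.135 m and y of oblong_center in the frame of storage_rack between -0.117 and -0.093 m)) and x of oblong_center in the frame of storage_rack between -0.015 and 0.015 m and z of oblong_center in the frame of storage_rack between 0.041 and 0.051 m and ((y of bay_handled in the frame of desk_rack between -0.135 and -0.075 m and y of handled_center in the frame of storage_rack between 0.093 and 0.117 m) or (y of bay_handled in the frame of desk_rack between -0.065 and -0.005 m and y of handled_center in the frame of storage_rack between 0.023 and 0.047 m) or (y of bay_handled in the frame of desk_rack between 0.005 and 0.065 m and y of handled_center in the frame of storage_rack between -0.047 and -0.023 m) or (y of bay_handled in the frame of desk_rack between 0.075 and 0.135 m and y of handled_center in the frame of storage_rack between -0.117 and -0.093 m)) and x of handled_center in the frame of storage_rack between -0.015 and 0.015 m and z of handled_center in the frame of storage_rack between 0.053 and 0.063 m); the robot touches nothing.
It fails at once if a seal is toppled (leans more than 35 degrees) (angle between any of square_center, round_center, oblong_center, handled_center's own z axis and vertical above 0.61 rad).
It fails at once if a seal is dropped (falls freely more than about 2 cm) ((contact force between seal_square and the arm below 0.02 N and contact force between seal_square and the fingers below 0.02 N and linear speed of seal_square above 0.65 m/s) or (contact force between seal_round and the arm below 0.02 N and contact force between seal_round and the fingers below 0.02 N and linear speed of seal_round above 0.65 m/s) or (contact force between seal_oblong and the arm below 0.02 N and contact force between seal_oblong and the fingers below 0.02 N and linear speed of seal_oblong above 0.65 m/s) or (contact force between seal_handled and the arm below 0.02 N and contact force between seal_handled and the fingers below 0.02 N and linear speed of seal_handled above 0.65 m/s)).
It also fails if it takes over 115 s, if anything falls off the work surface, if the arm or the gripper's body presses on something with over 40 N, if the wrist force passes 120 N, or if a joint passes its speed limit or range.

## Working session

There is one attempt and no reset: what is moved stays moved. The work goes in short steps, Python scripts to look and compute and a tool call to move; the robot and the scene stay as the last step left them, time stands still between calls to the robot, and variables do not carry over. Pictures are saved under pics/ and viewed, and the job is handed in when it is done.

Besides the shell and the picture viewer there is one more tool, called after "Request:" as name(argument=value, ...) on one line, values as JSON. step_arm: Moves the arm, as the interface text tells. Its arguments: {"type":"object","properties":{"deltas":{"type":"array"},"newtons":{"type":"number"}},"required":["deltas"]}

```bash
mkdir -p pics; python3 - <<'E'
from bench import ctrl, optics
import cv2,numpy as np
s=ctrl.get_state()
for k in ("time","position","tool_rot","ft_force","grip_width"): print(k,s[k])
for n in ("top","side"):
    im=optics.get_image(n); cv2.imwrite(f"pics/{n}0.png",im[:,:,::-1])
    c=optics.get_calibration(n); print(n,c)
print(optics.get_calibration("wrist"))
E
```

```text
time 0.0
position [ 0.16242251 -0.62878771  0.22143826]
tool_rot [-3.11459921e+00 -3.95917864e-01  5.49453821e-04]
ft_force [0.02415992 0.94182087 0.63877485]
grip_width 1.002028159122226
top {'K': array([[450.43233985,   0.        , 326.2398127 ],
       [  0.        , 450.43233985, 236.61614396],
       [  0.        ,   0.        ,   1.        ]]), 'k1': -0.0107611529579229, 'R': array([[-0.10700689, -0.99425575, -0.00224059],
       [-0.97371233,  0.10525113, -0.20200619],
       [ 0.20108164, -0.01943437, -0.97938168]]), 't': array([0.05151923, 0.54619703, 0.69647497])}
side {'K': array([[534.06815171,   0.        , 321.55024526],
       [  0.        , 534.06815171, 239.11260024],
       [  0.        ,   0.        ,   1.        ]]), 'k1': -0.1326934855345437, 'R': array([[ 0.92845213, -0.3711889 , -0.0139805 ],
       [-0.30379302, -0.73714126, -0.60359967],
       [ 0.21374389,  0.56466057, -0.79716497]]), 't': array([-0.51723904,  0.19026679,  0.82011977])}
{'K': array([[365.51176428,   0.        , 316.22061442],
       [  0.        , 365.51176428, 237.87769843],
       [  0.        ,   0.        ,   1.        ]]), 'k1': -0.017250152225553653, 'R': array([[ 0.25067144, -0.96806973, -0.00219614],
       [-0.93298672, -0.24219103,  0.26623163],
       [-0.25826267, -0.06468769, -0.96390658]]), 't': array([-0.64959857, -0.03362314,  0.38993207])}
```

View pics/top0.png

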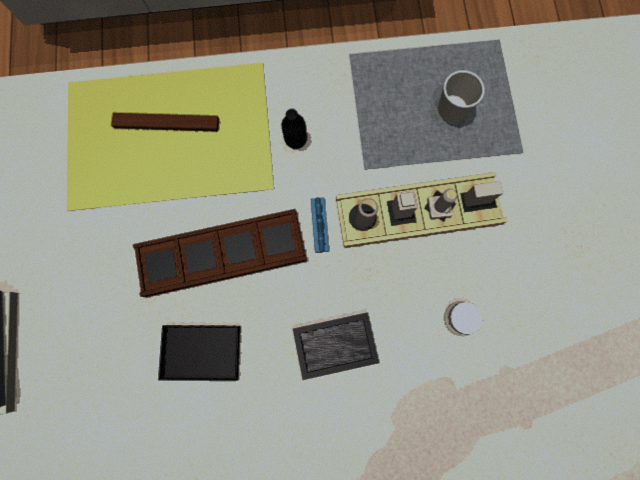

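View pics/side0.png

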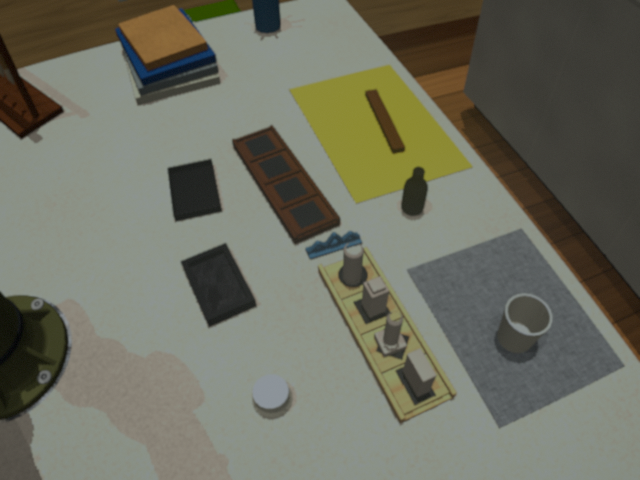

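The desk rack is at right (about x 340-505, y 175-245), and from left to right it holds round, square, handled and oblong. The storage rack is at left (about x 135-305, y 210-295) and is empty. I'll enlarge both.

```bash
python3 - <<'E'
import cv2
im=cv2.imread("pics/top0.png")
cv2.imwrite("pics/c1.png",cv2.resize(im[165:255,330:520],None,fx=4.2,fy=4.2,interpolation=cv2.INTER_CUBIC))
cv2.imwrite("pics/c2.png",cv2.resize(im[200:305,125:315],None,fx=4.2,fy=4.2,interpolation=cv2.INTER_CUBIC))
E
```

```text
(no output)
```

View pics/c1.png

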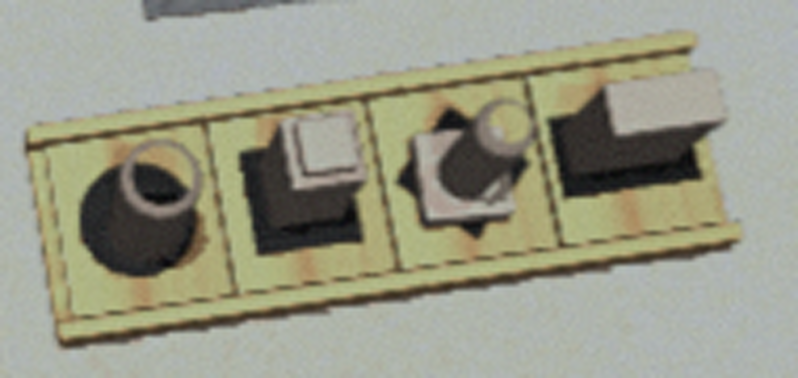

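View pics/c2.png

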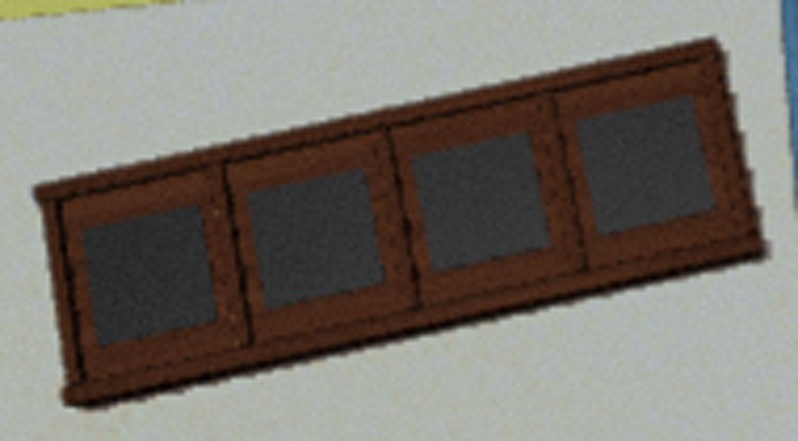

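```bash
cat > h.py <<'E'
import numpy as np, cv2
from scipy.optimize import least_squares
from scipy.spatial.transform import Rotation as Ro
def undist(c,uv):
    K=np.array(c["K"]);D=np.array([c["k1"],0,0,0.])
    return cv2.undistortPoints(np.array(uv,float).reshape(-1,1,2),K,D).reshape(-1,2)
def ray_z(c,uv,z):
    n=undist(c,uv);d=np.c_[n,np.ones(len(n))]@c["R"]; o=-c["R"].T@c["t"]
    z=np.broadcast_to(z,len(n))
    return o[:2]+d[:,:2]*((z-o[2])/d[:,2])[:,None]
def proj(c,X):
    X=np.asarray(X,float).reshape(-1,3);p,_=cv2.projectPoints(X,cv2.Rodrigues(np.array(c["R"]))[0],np.array(c["t"],float),np.array(c["K"]),np.array([c["k1"],0,0,0.]))
    return p.reshape(-1,2)
def fit2(local,xy):  # rigid fit: x,y,yaw
    local=np.array(local,float);xy=np.array(xy)
    def f(p):
        c,s=np.cos(p[2]),np.sin(p[2]);return (local@np.array([[c,s],[-s,c]])+p[:2]-xy).ravel()
    r=least_squares(f,[*xy.mean(0),0]);return r.x,np.abs(r.fun).max()
E
cat > m0.py <<'E'
from h import *
from bench import optics
c=optics.get_calibration("top")
def cr(p,off): return (np.array(p,float)+.5)/4.2-.5+np.array(off)
F=[[(78,228),(204,205),(218,322),(98,347)],[(249,191),(369,168),(385,286),(264,309)],[(411,156),(532,133),(549,247),(431,272)],[(577,119),(693,97),(713,211),(598,236)]]
uv=cr(sum(F,[]),(125,200)); xy=ray_z(c,uv,.016)
sq=lambda a,b:[(a/2,b/2),(a/2,-b/2),(-a/2,-b/2),(-a/2,b/2)]
loc=[(a,b+y) for y in (.105,.035,-.035,-.105) for a,b in sq(.05,.05)]
p,e=fit2(loc,xy);print("storage",p.round(4),np.degrees(p[2]),e)
R=np.array([[np.cos(p[2]),-np.sin(p[2])],[np.sin(p[2]),np.cos(p[2])]])
for y in (-.105,-.035,.035,.105): print(" bay",y,(p[:2]+R@[0,y]).round(4))
o=(330,165)
p,e=fit2(sq(.022,.022),ray_z(c,cr([(297,125),(352,115),(359,170),(307,178)],o),.086));print("square top",p.round(4),np.degrees(p[2]),e)
p,e=fit2(sq(.030,.030),ray_z(c,cr([(278,126),(352,112),(362,180),(290,188)],o),.078));print("square sh",p.round(4),np.degrees(p[2]),e)
p,e=fit2(sq(.022,.046),ray_z(c,cr([(603,84),(718,68),(726,118),(614,135)],o),.076));print("oblong",p.round(4),np.degrees(p[2]),e)
print("round",ray_z(c,cr([(160.5,178)],o),.095).round(4))
print("handle",ray_z(c,cr([(503,127)],o),.1).round(4))
p,e=fit2(np.array(sq(.038,.038))[[0,2,3]],ray_z(c,cr([(413,138),(512,215),(426,222)],o),.03));print("h foot",p.round(4),np.degrees(p[2]),e)
# desk rack rails top z=.02 corners
p,e=fit2(sq(.094,.292),ray_z(c,cr([(27,132),(694,37),(741,234),(60,338)],o),.020));print("desk",p.round(4),np.degrees(p[2]),e)
R=np.array([[np.cos(p[2]),-np.sin(p[2])],[np.sin(p[2]),np.cos(p[2])]])
for y in (.105,.035,-.035,-.105): print(" bay",y,(p[:2]+R@[0,y]).round(4))
E
python3 m0.py
```

```text
storage [0.5495 0.1804 0.1112] 6.3706530941022805 0.0016357869729880514
 bay -0.105 [0.5612 0.0761]
 bay -0.035 [0.5534 0.1457]
 bay 0.035 [0.5456 0.2152]
 bay 0.105 [0.5379 0.2848]
square top [ 0.5893 -0.1456  0.0352] 2.0158560888025505 0.0010733530596316043
square sh [ 0.59   -0.1439  0.0336] 1.9252681996462966 0.002431186640679095
oblong [ 0.5964 -0.283   0.0341] 1.9526938219693355 0.0007943955642799594
round [[ 0.5816 -0.078 ]]
handle [[ 0.5862 -0.2098]]
h foot [ 0.5862 -0.2117 -0.0173] -0.9900518877409628 0.0011491724645125712
desk [ 0.5888 -0.1801  0.0428] 2.4515755321929684 0.002979804952522702
 bay 0.105 [ 0.5843 -0.0752]
 bay 0.035 [ 0.5873 -0.1451]
 bay -0.035 [ 0.5903 -0.2151]
 bay -0.105 [ 0.5933 -0.285 ]
```

```bash
cat > go.py <<'E'
import sys
from h import *
from bench import ctrl
def go(x,y,z,th):
    s=ctrl.get_state();p=np.array(s["position"]);R=Ro.from_rotvec(s["tool_rot"])
    t=np.radians(th);T=Ro.from_matrix(np.array([[-np.sin(t),np.cos(t),0],[np.cos(t),np.sin(t),0],[0,0,-1]]).T)
    T=Ro.from_matrix(np.array([[-np.sin(t),np.cos(t),0],[np.cos(t),np.sin(t),0],[0,0,-1.]]).T)
    rv=(R.inv()*T).as_rotvec(degrees=True)
    d=R.inv().apply(np.array([x,y,z])-p)*1000
    print("t",round(s["time"],2),"pos",p.round(4),"grip",round(s["grip_width"]*87,1),"F",np.round(s["ft_force"],1))
    print("turn",rv.round(2),"shift",d.round(1),"dist",np.linalg.norm(d).round(1))
if __name__=="__main__": go(*map(float,sys.argv[1:]))
E
python3 go.py .5816 -.078 .19 2.5
```

```text
t 0.1 pos [ 0.1624 -0.6289  0.2216] grip 86.8 F [-0.2 -0.4 -0.3]
turn [-9.000e-02 -6.000e-02 -7.801e+01] shift [ 543.7 -428.5   32.3] dist 693.0
```

Request:
step_arm(deltas=[[0, 0, -5, 34, -27, 2, 80], [0, 0, -10, 68, -54, 4, 70], [0, 0, -15, 102, -80, 6, 60], [0, 0, -20, 136, -107, 8, 56], [0, 0, -25, 170, -134, 10, 56], [0, 0, -30, 204, -161, 12, 56], [0, 0, -35, 238, -188, 14, 56], [0, 0, -40, 272, -214, 16, 56]], newtons=20)

```text
time: 1.1
position: [0.3729, -0.3527, 0.2062]
tool_rot: [-2.791, -1.442, 0.001]
ft_force: [0.3, -0.1, -0.0]
grip_width: 0.641
```

```bash
python3 go.py .5816 -.078 .19 2.5
```

```text
t 1.1 pos [ 0.3729 -0.3527  0.2062] grip 55.8 F [ 0.3 -0.1 -0. ]
turn [-3.000e-02  0.000e+00 -3.785e+01] shift [344.9  11.3  16.1] dist 345.4
```

Request:
step_arm(deltas=[[0, 0, -5, 45, 2, 2, 56], [0, 0, -10, 95, 4, 4, 56], [0, 0, -15, 145, 6, 6, 56], [0, 0, -20, 195, 8, 8, 56], [0, 0, -25, 245, 9, 11, 56], [0, 0, -30, 295, 10, 14, 56], [0, 0, -35, 330, 11, 16, 56], [0, 0, -37.9, 345, 11.3, 16, 56]])

```text
time: 2.1
position: [0.5824, -0.0775, 0.19]
tool_rot: [-2.168, -2.272, -0.0]
ft_force: [0.2, -0.4, 0.8]
grip_width: 0.641
```

```bash
cat > snap.py <<'E'
import sys,cv2
from bench import optics
n,f=sys.argv[1:3]
im=optics.get_image(n)[:,:,::-1]
if len(sys.argv)>3:
    a,b,c,d,k=map(float,sys.argv[3:]); im=cv2.resize(im[int(b):int(d),int(a):int(c)],None,fx=k,fy=k,interpolation=cv2.INTER_CUBIC)
cv2.imwrite(f"pics/{f}.png",im)
E
python3 go.py .5816 -.078 .051 2.5; python3 snap.py wrist w1
```

```text
t 2.1 pos [ 0.5824 -0.0775  0.19  ] grip 55.7 F [ 0.2 -0.4  0.8]
turn [-0.05 -0.07  0.18] shift [ -0.6  -0.7 139. ] dist 139.0
```

View pics/w1.png

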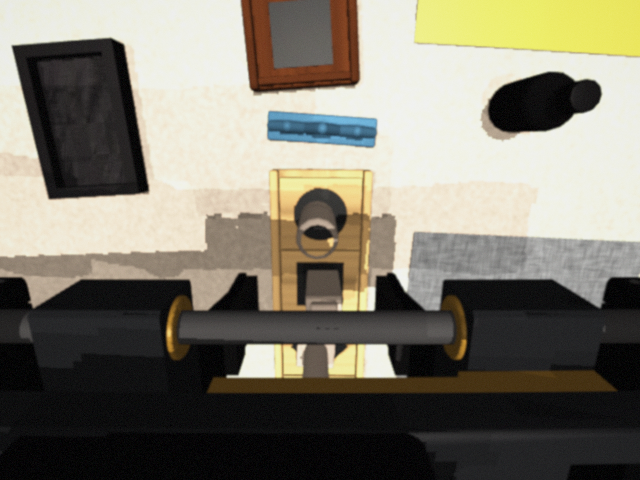

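```bash
python3 snap.py wrist w1c 250 160 390 300 5; python3 - <<'E'
from h import *
from bench import optics
c=optics.get_calibration("wrist")
print(proj(c,[[.5816,-.078,.095],[.5816,-.078,.016],[.5816,-.078,.051],[.5893,-.1456,.086]]))
print(ray_z(c,[(317.5,238)],.095))
E
```

```text
[[316.61273764 238.58116601]
 [316.59887398 216.12830595]
 [316.60417878 224.70992841]
 [322.41303969 317.03889814]]
[[ 0.58222676 -0.07753165]]
```

View pics/w1c.png

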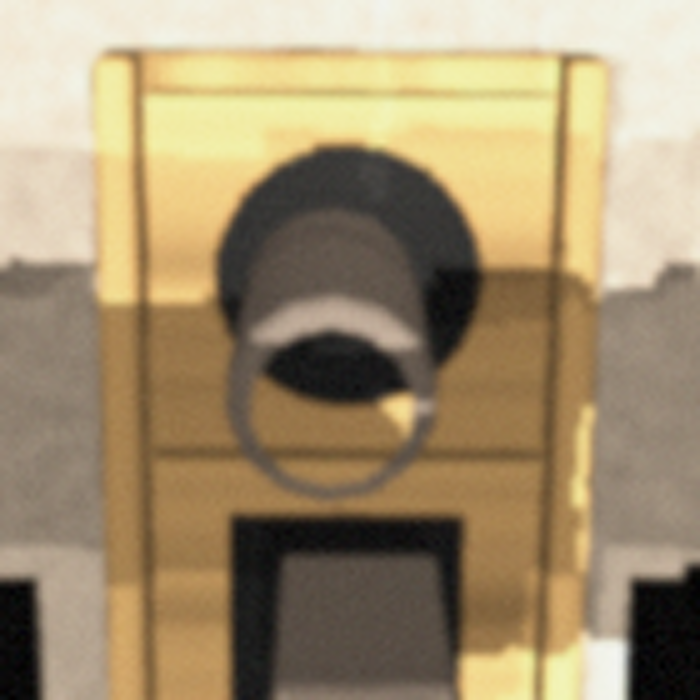

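The wrist view shows the round seal's top ring at about (316.8, 239.4), against a predicted (316.6, 238.6). That agrees, so I'll descend and grip.

Request:
step_arm(deltas=[[0, 0, 0, -0.6, -0.7, 30, 56], [0, 0, 0, -0.6, -0.7, 65, 56], [0, 0, 0, -0.6, -0.7, 100, 56], [0, 0, 0, -0.6, -0.7, 125, 56], [0, 0, 0, -0.6, -0.7, 139, 56], [0, 0, 0, -0.6, -0.7, 139, 56], [0, 0, 0, -0.6, -0.7, 139, 40], [0, 0, 0, -0.6, -0.7, 139, 20]], newtons=20)

```text
time: 3.2
position: [0.5822, -0.0808, 0.0527]
tool_rot: [2.174, 2.266, 0.001]
ft_force: [0.6, -0.6, 0.1]
grip_width: 0.496
```

Request:
step_arm(deltas=[[0, 0, 0, 0, 0, 0, 20], [0, 0, 0, 0, 0, 0, 20], [0, 0, 0, 0, 0, 0, 20], [0, 0, 0, 0, 0, 0, 20], [0, 0, 0, 0, 0, -5, 20], [0, 0, 0, 0, 0, -15, 20], [0, 0, 0, 0, 0, -30, 20], [0, 0, 0, 0, 0, -50, 20]])

```text
time: 4.2
position: [0.5811, -0.0805, 0.1026]
tool_rot: [-2.174, -2.267, 0.0]
ft_force: [0.5, -0.9, -1.7]
grip_width: 0.357
```

```bash
python3 go.py .5612 .0761 .19 6.4;python3 snap.py wrist w2
```

```text
t 4.2 pos [ 0.5811 -0.0805  0.1026] grip 31.1 F [ 0.5 -0.9 -1.7]
turn [-0.02 -0.   -4.01] shift [157.3 -13.4 -87.4] dist 180.4
```

View pics/w2.png

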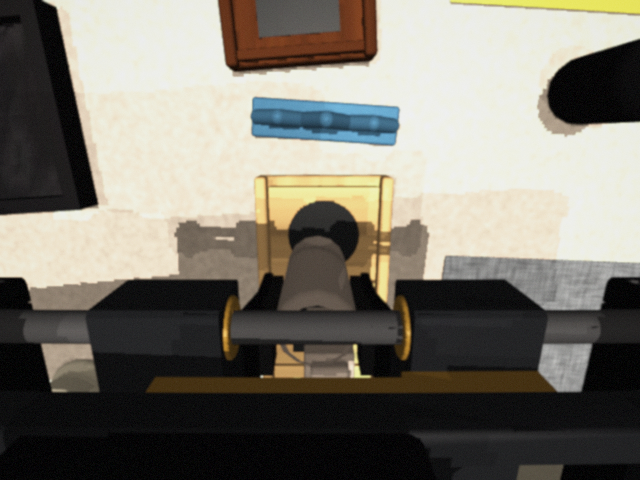

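Round seal is gripped, opening 31 mm and hanging clear of its felt. Carrying it over.

Request:
step_arm(deltas=[[0, 0, 0, 0, 0, -20, 20], [0, 0, 0, 10, 0, -40, 20], [0, 0, 0, 30, -2, -50, 20], [0, 0, -1, 60, -5, -55, 20], [0, 0, -2, 95, -8, -55, 20], [0, 0, -3, 125, -11, -55, 20], [0, 0, -4, 148, -13, -55, 20], [0, 0, -4, 157, -13.4, -55, 20]])

```text
time: 5.25
position: [0.5605, 0.0787, 0.1564]
tool_rot: [-2.089, -2.345, 0.0]
ft_force: [-0.2, -0.1, -1.4]
grip_width: 0.358
```

```bash
python3 go.py .5612 .0748 .055 6.4
```

```text
t 5.25 pos [0.5605 0.0787 0.1564] grip 31.2 F [-0.2 -0.1 -1.4]
turn [-0.03 -0.02  0.21] shift [ -4.    0.3 101.4] dist 101.5
```

Request:
step_arm(deltas=[[0, 0, 0, -2, 0, 20, 20], [0, 0, 0, -3.5, 0, 45, 20], [0, 0, 0, -3.5, 0, 65, 20], [0, 0, 0, -3.5, 0, 80, 20], [0, 0, 0, -3.5, 0, 90, 20], [0, 0, 0, -3.5, 0, 95, 20], [0, 0, 0, -3.5, 0, 97, 20], [0, 0, 0, -3.5, 0, 97, 20]])

```text
time: 6.25
position: [0.5621, 0.0724, 0.0599]
tool_rot: [2.094, 2.341, 0.001]
ft_force: [0.5, 0.1, -1.3]
grip_width: 0.359
```

```bash
python3 go.py .5612 .0748 .054 6.4; python3 snap.py side s1 200 100 420 260 3.5;  python3 snap.py wrist w3
```

```text
t 6.25 pos [0.5621 0.0724 0.0599] grip 31.2 F [ 0.5  0.1 -1.3]
turn [ 0.04  0.01 -0.01] shift [ 2.5 -0.7  5.9] dist 6.5
```

View pics/s1.png

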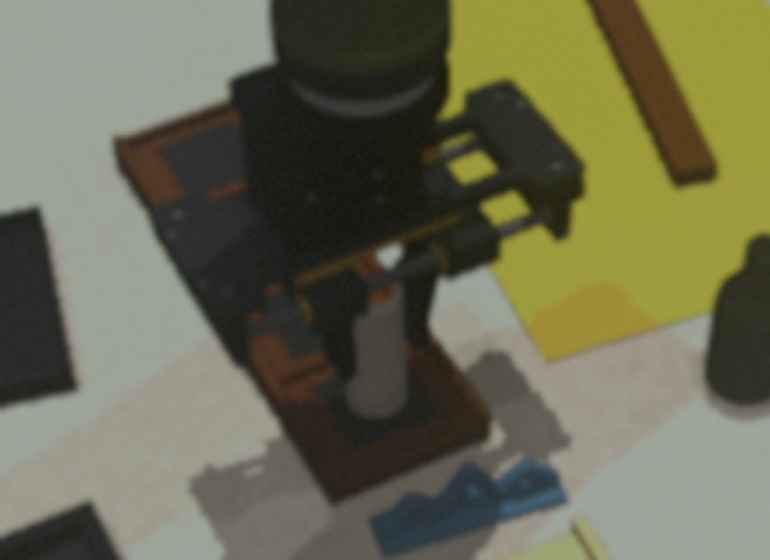

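View pics/w3.png

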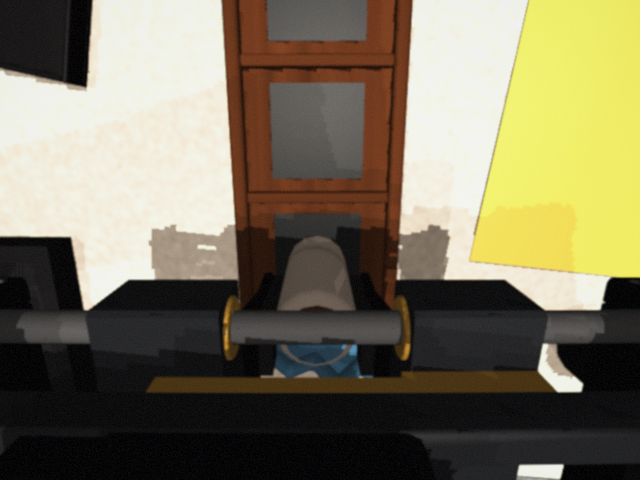

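```bash
python3 - <<'E'
from h import *
from bench import optics
c=optics.get_calibration("wrist")
a=ray_z(c,[(318,236)],.0225);b=ray_z(c,[(272,213),(361,213),(318,213)],.016)
print(a,b)
th=np.radians(6.4);u=np.array([-np.sin(th),np.cos(th)])
print("along: foot ctr",a@u-.016,"felt ctr",b@u-.025)
E
```

```text
[[0.56041315 0.09043894]] [[0.53288117 0.09933173]
 [0.58361689 0.10503187]
 [0.55910186 0.10227388]]
along: foot ctr [0.01140667] felt ctr [0.01431299 0.01432215 0.01431401]
```

Request:
step_arm(deltas=[[0, 0, 0, 1.5, 0, 2, 20], [0, 0, 0, 2.5, 0, 4, 20], [0, 0, 0, 2.5, 0, 5, 20], [0, 0, 0, 2.5, 0, 5.5, 20], [0, 0, 0, 2.5, 0, 6, 20], [0, 0, 0, 2.5, 0, 6, 20], [0, 0, 0, 2.5, 0, 6, 20], [0, 0, 0, 2.5, 0, 6, 20]])

```text
time: 7.35
position: [0.5616, 0.0748, 0.0536]
tool_rot: [2.094, 2.342, 0.0]
ft_force: [-0.4, -0.1, -0.5]
grip_width: 0.359
```

Request:
step_arm(deltas=[[0, 0, 0, 0, 0, 0.7, 20], [0, 0, 0, 0, 0, 0.7, 20], [0, 0, 0, 0, 0, 0.7, 34], [0, 0, 0, 0, 0, 0.7, 42], [0, 0, 0, 0, 0, 0.7, 50], [0, 0, 0, 0, 0, 0.7, 56], [0, 0, 0, 0, 0, -10, 56], [0, 0, 0, 0, 0, -40, 56]])

```text
time: 8.35
position: [0.5604, 0.0746, 0.0932]
tool_rot: [-2.093, -2.34, 0.003]
ft_force: [0.4, -0.8, 1.0]
grip_width: 0.64
```

Request:
step_arm(deltas=[[0, 0, 0, 0, 0, -50, 56], [0, 0, 0, -50, 0, -70, 56], [0, 0, 0, -105, 6, -75, 56], [0, 0, 1, -155, 12, -75, 56], [0, 0, 2, -195, 20, -75, 56], [0, 0, 3, -215, 25, -75, 56], [0, 0, 4, -222, 25, -75, 56], [0, 0, 4.4, -222, 25, -75, 56]])

```text
time: 9.35
position: [0.611, -0.1414, 0.1687]
tool_rot: [-2.181, -2.26, -0.001]
ft_force: [-0.8, 0.4, -0.5]
grip_width: 0.648
```

```bash
python3 go.py .5893 -.1452 .040 2; python3 snap.py wrist w4; python3 snap.py top t1 125 165 525 305 2
```

```text
t 9.35 pos [ 0.611  -0.1414  0.1687] grip 56.4 F [-0.8  0.4 -0.5]
turn [-0.01 -0.05  0.05] shift [ -3.1 -21.8 128.7] dist 130.6
```

View pics/w4.png

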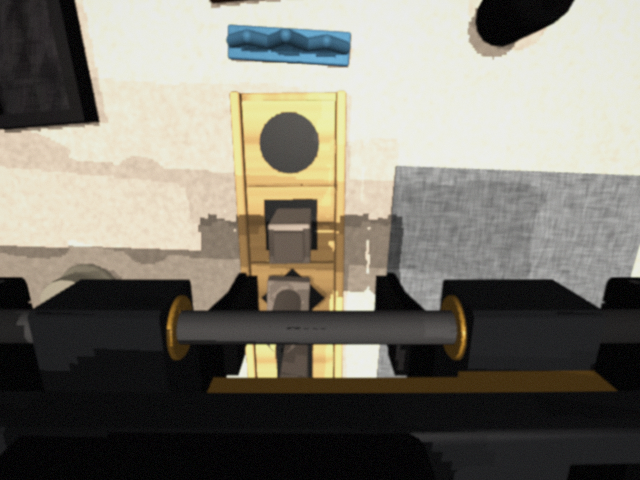

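View pics/t1.png

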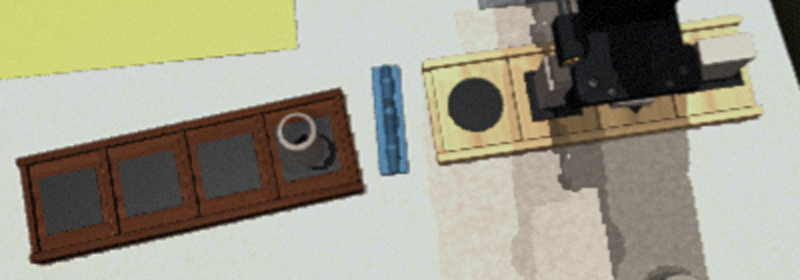

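```bash
python3 - <<'E'
from h import *
from bench import optics
c=optics.get_calibration("top")
p=ray_z(c,[(273.1,230.1)],.095)[0];print(p)
t=.1112;d=p-[.5495,.1804];print("in storage",d@[np.cos(t),np.sin(t)],d@[-np.sin(t),np.cos(t)])
c=optics.get_calibration("wrist")
print(proj(c,[[.5893+a*.015,-.1452+b*.015,z] for z in(.078,.086) for a,b in ((1,1),(-1,1),(-1,-1),(1,-1),(0,0))]).round(1))
E
python3 - <<'E'
import cv2
im=cv2.imread("pics/w4.png");cv2.imwrite("pics/w4c.png",cv2.resize(im[180:320,220:360],None,fx=5,fy=5,interpolation=cv2.INTER_CUBIC))
E
```

```text
[0.56008097 0.07612619]
in storage -0.0010557487372681907 -0.1048039620839721
[[308.4 226.6]
 [266.2 225.1]
 [266.1 264.9]
 [307.1 266.4]
 [287.  246.1]
 [308.2 229.4]
 [264.7 227.8]
 [264.6 268.7]
 [306.8 270.3]
 [286.1 249.3]]
```

View pics/w4c.png

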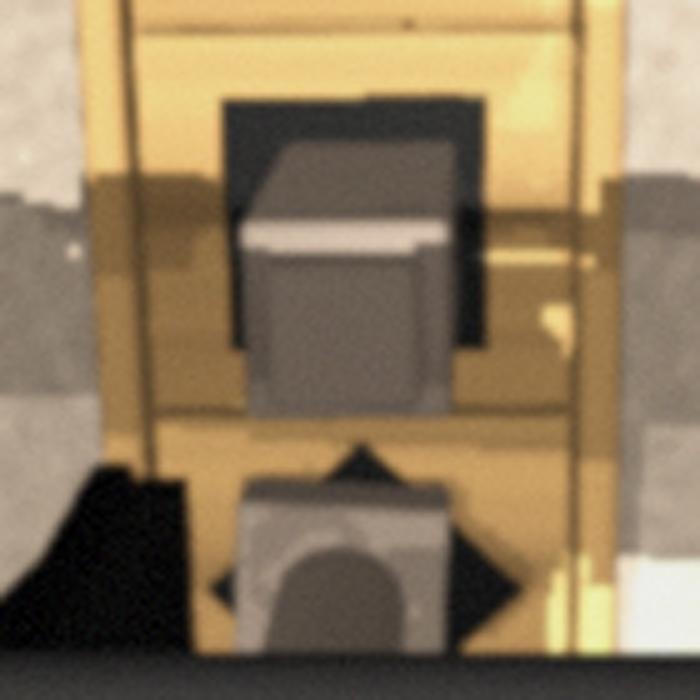

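Round seal is at (-1, -105) mm in the storage frame, so it sits well in its bay. The square's shoulder is seen about 2 px off the prediction, so I adjust and grip it.

Request:
step_arm(deltas=[[0, 0, 0, -1, -12, 10, 56], [0, 0, 0, -2, -20.8, 25, 56], [0, 0, 0, -2, -20.8, 55, 56], [0, 0, 0, -2, -20.8, 90, 56], [0, 0, 0, -2, -20.8, 115, 56], [0, 0, 0, -2, -20.8, 128, 56], [0, 0, 0, -2, -20.8, 128, 56], [0, 0, 0, -2, -20.8, 128, 45]])

```text
time: 10.45
position: [0.5913, -0.1456, 0.0418]
tool_rot: [2.181, 2.259, 0.001]
ft_force: [-0.2, 0.2, 0.5]
grip_width: 0.59
```

Request:
step_arm(deltas=[[0, 0, 0, 0, 0, 0, 20], [0, 0, 0, 0, 0, 0, 20], [0, 0, 0, 0, 0, 0, 20], [0, 0, 0, 0, 0, 0, 20], [0, 0, 0, 0, 0, 0, 20], [0, 0, 0, 0, 0, -5, 20], [0, 0, 0, 0, 0, -15, 20], [0, 0, 0, 0, 0, -30, 20]])

```text
time: 11.45
position: [0.5898, -0.1456, 0.0708]
tool_rot: [-2.182, -2.259, 0.001]
ft_force: [0.2, 0.1, -1.2]
grip_width: 0.341
```

```bash
python3 go.py .5534 .1457 .19 6.4;python3 snap.py wrist w5
```

```text
t 11.45 pos [ 0.5898 -0.1456  0.0708] grip 29.7 F [ 0.2  0.1 -1.2]
turn [-0.07 -0.03 -4.41] shift [ 292.5  -26.4 -119.1] dist 316.9
```

View pics/w5.png

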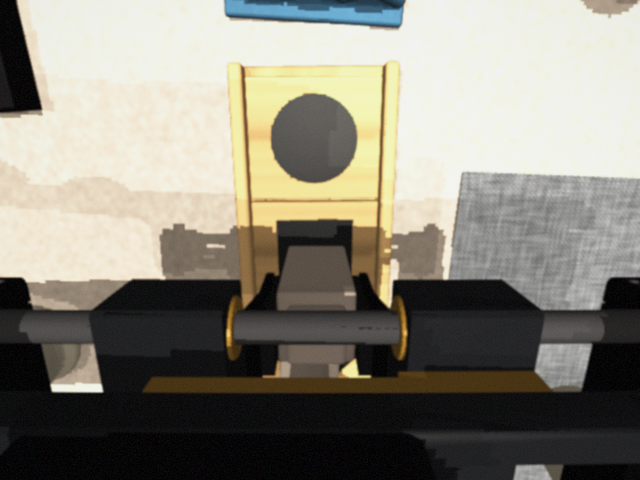

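Request:
step_arm(deltas=[[0, 0, 0, 0, 0, -20, 20], [0, 0, 0, 0, 0, -55, 20], [0, 0, 0, 5, 0, -90, 20], [0, 0, 0, 25, -3, -110, 20], [0, 0, -1, 60, -6, -115, 20], [0, 0, -1.5, 105, -10, -115, 20], [0, 0, -2, 150, -14, -115, 20], [0, 0, -3, 195, -18, -115, 20]])

```text
time: 12.5
position: [0.5632, 0.0529, 0.1843]
tool_rot: [-2.116, -2.319, 0.002]
ft_force: [-0.4, 0.8, -1.7]
grip_width: 0.346
```

```bash
python3 go.py .5534 .145 .058 6.4
```

```text
t 12.5 pos [0.5632 0.0529 0.1843] grip 30.1 F [-0.4  0.8 -1.7]
turn [-0.14 -0.04 -1.17] shift [ 92.5  -1.1 126.4] dist 156.6
```

Request:
step_arm(deltas=[[0, 0, 0, 40, 0, 0, 20], [0, 0, -0.5, 75, -0.5, 0, 20], [0, 0, -1, 90, -1, 10, 20], [0, 0, -1.2, 92.5, -1, 40, 20], [0, 0, -1.2, 92.5, -1, 75, 20], [0, 0, -1.2, 92.5, -1, 105, 20], [0, 0, -1.2, 92.5, -1, 122, 20], [0, 0, -1.2, 92.5, -1, 126, 20]])

```text
time: 13.5
position: [0.5553, 0.1403, 0.058]
tool_rot: [-2.097, -2.337, 0.003]
ft_force: [-0.7, -0.2, -2.0]
grip_width: 0.342
```

```bash
python3 go.py .5534 .145 .043 6.4; python3 snap.py wrist w6 180 160 460 370 2.8
```

```text
t 13.5 pos [0.5553 0.1403 0.058 ] grip 29.7 F [-0.7 -0.2 -2. ]
turn [-0.16  0.01 -0.2 ] shift [ 4.9 -1.4 15. ] dist 15.8
```

View pics/w6.png

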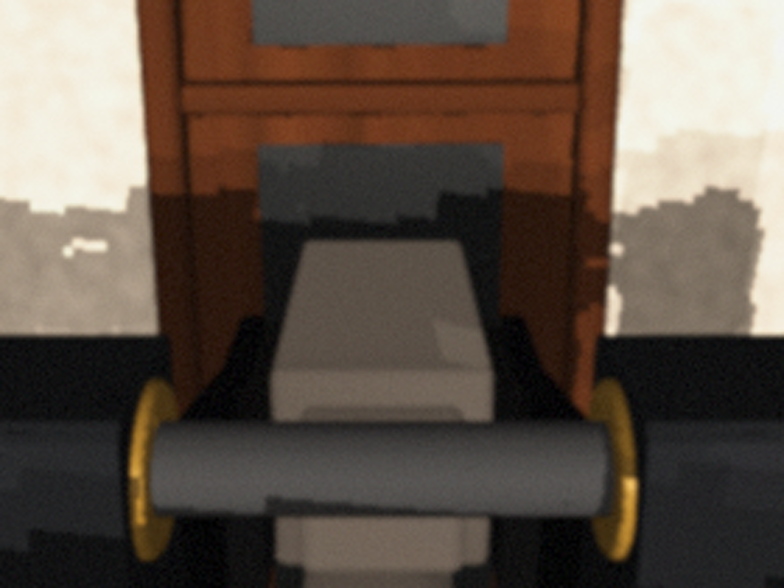

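```bash
cat > foot.py <<'E'
# foot.py zfoot halfdepth  fx0 fx1 fy  gx0 gx1 gy  (image px; foot front edge, felt front edge)
import sys
from h import *
from bench import optics
zf,hd,fx0,fx1,fy,gx0,gx1,gy=map(float,sys.argv[1:])
c=optics.get_calibration("wrist")
th=.1112;u=np.array([-np.sin(th),np.cos(th)]);v=np.array([np.cos(th),np.sin(th)])
a=ray_z(c,[(fx0,fy),(fx1,fy)],zf);b=ray_z(c,[(gx0,gy),(gx1,gy)],.016)
print("foot width",np.linalg.norm(a[1]-a[0]),"felt width",np.linalg.norm(b[1]-b[0]))
A=a.mean(0)-u*hd;B=b.mean(0)-u*.025
print("foot",A.round(4),"felt",B.round(4),"fix along u(tool x) mm",((B-A)@u*1000).round(1),"v(tool y)",((B-A)@v*1000).round(1))
E
python3 foot.py .032 .015 288.2 344.6 245.7 272.1 359.6 211.8
```

```text
foot width 0.030345460218312685 felt width 0.049806809966949465
foot [0.5552 0.1411] felt [0.5543 0.1464] fix along u(tool x) mm 5.4 v(tool y) -0.3
```

Both widths check out (30 mm foot, 50 mm felt). Shift +5 mm along the row, lower 15 mm, release and rise.

Request:
step_arm(deltas=[[0, 0, 0, 3, -0.5, 2, 20], [0, 0, 0, 5, -0.5, 6, 20], [0, 0, 0, 5, -0.5, 10, 20], [0, 0, 0, 5, -0.5, 13, 20], [0, 0, 0, 5, -0.5, 15, 20], [0, 0, 0, 5, -0.5, 15.5, 20], [0, 0, 0, 5, -0.5, 16, 20], [0, 0, 0, 5, -0.5, 16, 20]])

```text
time: 14.55
position: [0.5556, 0.1455, 0.0436]
tool_rot: [2.098, 2.338, 0.0]
ft_force: [-0.0, -1.0, -2.3]
grip_width: 0.342
```

Request:
step_arm(deltas=[[0, 0, 0, 0, 0, 1, 20], [0, 0, 0, 0, 0, 1.7, 20], [0, 0, 0, 0, 0, 1.7, 20], [0, 0, 0, 0, 0, 1.7, 32], [0, 0, 0, 0, 0, 1.7, 40], [0, 0, 0, 0, 0, 1.7, 50], [0, 0, 0, 0, 0, 1.7, 56], [0, 0, 0, 0, 0, -20, 56]])

```text
time: 15.55
position: [0.5541, 0.145, 0.0628]
tool_rot: [-2.097, -2.336, 0.004]
ft_force: [0.0, 0.2, 0.3]
grip_width: 0.634
```

```bash
python3 go.py .5867 -.175 .19 0
```

```text
t 15.55 pos [0.5541 0.145  0.0628] grip 55.1 F [0.  0.2 0.3]
turn [-0.21  0.02  6.19] shift [-321.7   -2.6 -127.1] dist 345.9
```

Request:
step_arm(deltas=[[0, 0, 0, 0, 0, -40, 56], [0, 0, 0, 0, 0, -80, 56], [0, 0, 0, -30, 0, -110, 56], [0, 0, 1, -80, 0, -125, 56], [0, 0, 2, -135, -1, -127, 56], [0, 0, 3, -190, -1, -127, 56], [0, 0, 4, -245, -2, -127, 56], [0, 0, 5, -290, -2, -127, 56]])

```text
time: 16.55
position: [0.585, -0.1457, 0.1924]
tool_rot: [2.199, 2.24, 0.001]
ft_force: [0.2, -0.0, 0.3]
grip_width: 0.64
```

Request:
step_arm(deltas=[[0, 0, 0.5, -20, -1, 0, 56], [0, 0, 1, -30, -1, 0, 56], [0, 0, 1.5, -32, -1, 0, 56], [0, 0, 1.5, -32, -1, 0, 56], [0, 0, 1.5, -32, -1, 0, 56], [0, 0, 1.5, -32, -1, 0, 56], [0, 0, 1.5, -32, -1, 0, 56], [0, 0, 1.5, -32, -1, 0, 56]])

```text
time: 17.55
position: [0.5844, -0.175, 0.1905]
tool_rot: [2.227, 2.215, -0.0]
ft_force: [0.0, -0.0, 0.1]
grip_width: 0.642
```

```bash
python3 go.py .5862 -.2105 .049 0; python3 snap.py wrist w7 230 150 400 320 3.5; python3 snap.py top t2 125 165 525 305 2; python3 - <<'E'
from h import *
from bench import optics
c=optics.get_calibration("wrist")
print(proj(c,[[.5862,-.2105,.1],[.5862,-.2105,.03]]).round(1))
E
```

```text
t 17.55 pos [ 0.5844 -0.175   0.1905] grip 55.9 F [ 0.  -0.   0.1]
turn [-0.    0.   -0.31] shift [-35.5   2.  141.5] dist 145.9
[[319.8 286.8]
 [319.1 257.1]]
```

View pics/w7.png

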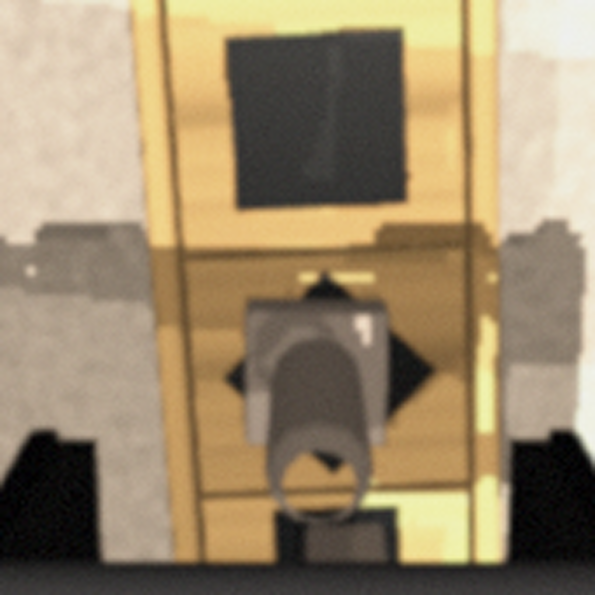

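View pics/t2.png

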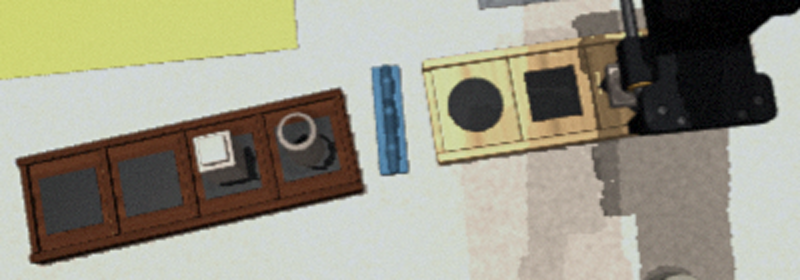

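```bash
cat > chk.py <<'E'
import sys
from h import *
from bench import optics
u,v,z=map(float,sys.argv[1:])
c=optics.get_calibration("top")
p=ray_z(c,[(125+u/2-.25,165+v/2-.25)],z)[0]
t=.1112;d=p-[.5495,.1804];print(p.round(4),"in storage mm",1000*(d@[np.cos(t),np.sin(t)]),1000*(d@[-np.sin(t),np.cos(t)]))
E
python3 chk.py 212.5 151 .086
```

```text
[0.5528 0.1454] in storage mm -0.5512781015828375 -35.11681840854237
```

Request:
step_arm(deltas=[[0, 0, 0, -20, 1.5, 0, 56], [0, 0, 0, -33, 3, 5, 56], [0, 0, 0, -34.7, 3, 30, 56], [0, 0, 0, -34.7, 3, 65, 56], [0, 0, 0, -34.7, 3, 100, 56], [0, 0, 0, -34.7, 3, 125, 56], [0, 0, 0, -34.7, 3, 139, 50], [0, 0, 0, -34.7, 3, 139, 40]])

```text
time: 18.65
position: [0.5865, -0.2103, 0.0505]
tool_rot: [-2.227, -2.213, 0.001]
ft_force: [0.4, 0.0, 0.9]
grip_width: 0.53
```

Request:
step_arm(deltas=[[0, 0, 0, 0, 0, 0, 15], [0, 0, 0, 0, 0, 0, 15], [0, 0, 0, 0, 0, 0, 15], [0, 0, 0, 0, 0, 0, 15], [0, 0, 0, 0, 0, 0, 15], [0, 0, 0, 0, 0, 0, 15], [0, 0, 0, 0, 0, -10, 15], [0, 0, 0, 0, 0, -25, 15]])

```text
time: 19.65
position: [0.5864, -0.2095, 0.0764]
tool_rot: [-2.226, -2.214, 0.001]
ft_force: [-0.6, 0.3, -2.1]
grip_width: 0.274
```

```bash
python3 go.py .5456 .2152 .21 6.4;python3 snap.py wrist w8 180 160 460 370 2.8
```

```text
t 19.65 pos [ 0.5864 -0.2095  0.0764] grip 23.9 F [-0.6  0.3 -2.1]
turn [-0.11 -0.05 -6.71] shift [ 424.6  -43.3 -133.2] dist 447.1
```

View pics/w8.png

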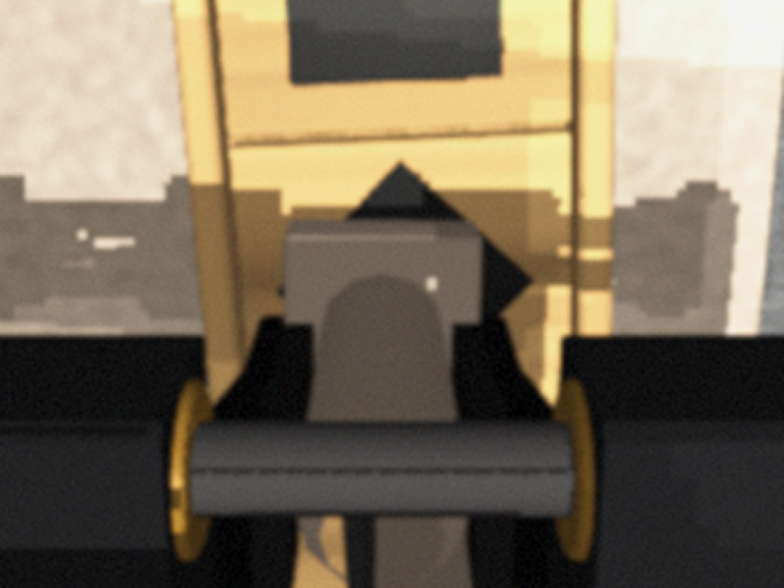

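Square seal is at (-0.6, -35) mm, good. The handled seal is gripped at 24 mm opening and lifted.

Request:
step_arm(deltas=[[0, 0, 0, 0, 0, -20, 15], [0, 0, 0, 0, 0, -55, 15], [0, 0, 0, 5, 0, -90, 15], [0, 0, 0, 25, -3, -110, 15], [0, 0, -1, 60, -6, -115, 15], [0, 0, -2, 105, -10, -115, 15], [0, 0, -3, 150, -15, -115, 15], [0, 0, -3.5, 200, -20, -115, 15]])

```text
time: 20.7
position: [0.5663, -0.0056, 0.1902]
tool_rot: [-2.154, -2.284, 0.002]
ft_force: [0.1, -0.1, -1.2]
grip_width: 0.266
```

```bash
python3 go.py .5456 .214 .19 6.4
```

```text
t 20.7 pos [ 0.5663 -0.0056  0.1902] grip 23.1 F [ 0.1 -0.1 -1.2]
turn [-0.14 -0.03 -3.04] shift [220.5  -7.7   0.3] dist 220.6
```

Request:
step_arm(deltas=[[0, 0, 0, 45, -1, 0, 15], [0, 0, -1, 95, -3, 0, 15], [0, 0, -1.5, 145, -5, 0, 15], [0, 0, -2, 185, -6, 0, 15], [0, 0, -3, 212, -7.5, 0, 15], [0, 0, -3, 220.5, -7.7, 10, 15], [0, 0, -3, 220.5, -7.7, 40, 15], [0, 0, -3, 220.5, -7.7, 75, 15]])

```text
time: 21.7
position: [0.5475, 0.2097, 0.1147]
tool_rot: [2.098, 2.338, -0.002]
ft_force: [0.6, -0.5, -1.5]
grip_width: 0.268
```

Request:
step_arm(deltas=[[0, 0, 0, 0, 0, 20, 15], [0, 0, 0, 0, 0, 35, 15], [0, 0, 0, 0, 0, 45, 15], [0, 0, 0, 0, 0, 47, 15], [0, 0, 0, 0, 0, 47, 15], [0, 0, 0, 0, 0, 47, 15], [0, 0, 0, 0, 0, 47, 15], [0, 0, 0, 0, 0, 47, 15]])

```text
time: 22.7
position: [0.5485, 0.2101, 0.0698]
tool_rot: [2.098, 2.338, 0.0]
ft_force: [0.2, 0.2, -1.9]
grip_width: 0.273
```

```bash
python3 go.py .5456 .2145 .0515 6.4; python3 snap.py wrist w9 180 160 460 370 2.8
```

```text
t 22.7 pos [0.5485 0.2101 0.0698] grip 23.7 F [ 0.2  0.2 -1.9]
turn [ 0.02  0.   -0.22] shift [ 4.7 -2.5 18.3] dist 19.0
```

View pics/w9.png

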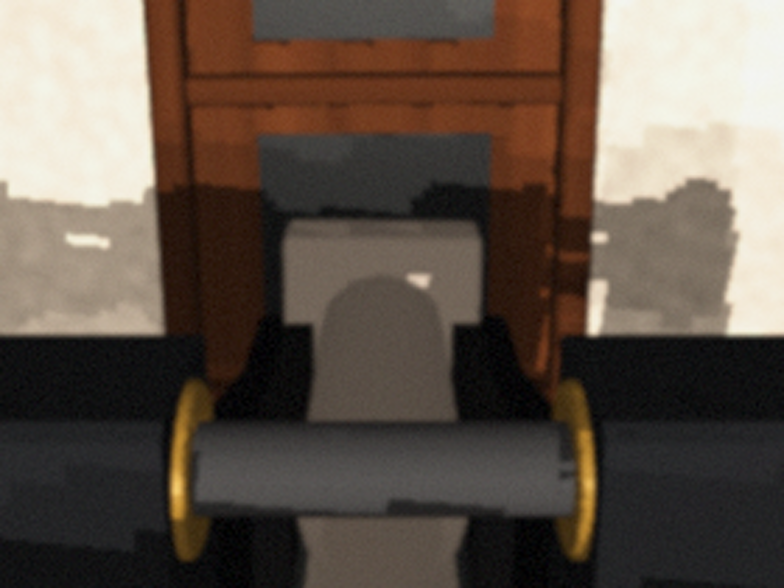

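```bash
python3 foot.py .0353 .019 282.9 350.4 238.2 272.5 355.4 208.2
```

```text
foot width 0.03759650566368365 felt width 0.04960344101058266
foot [0.5481 0.2087] felt [0.5458 0.2158] fix along u(tool x) mm 7.3 v(tool y) -1.6
```

Request:
step_arm(deltas=[[0, 0, 0, 3, -0.8, 2, 15], [0, 0, 0, 6.5, -1.5, 6, 15], [0, 0, 0, 6.5, -1.5, 10, 15], [0, 0, 0, 6.5, -1.5, 14, 15], [0, 0, 0, 6.5, -1.5, 16, 15], [0, 0, 0, 6.5, -1.5, 17, 15], [0, 0, 0, 6.5, -1.5, 17, 15], [0, 0, 0, 6.5, -1.5, 17, 15]])

```text
time: 23.75
position: [0.5463, 0.2163, 0.0527]
tool_rot: [2.098, 2.338, 0.0]
ft_force: [-0.4, -0.2, 1.7]
grip_width: 0.267
```

Request:
step_arm(deltas=[[0, 0, 0, 0, 0, 0, 15], [0, 0, 0, 0, 0, 0, 26], [0, 0, 0, 0, 0, 0, 34], [0, 0, 0, 0, 0, 0, 42], [0, 0, 0, 0, 0, 0, 50], [0, 0, 0, 0, 0, 0, 56], [0, 0, 0, 0, 0, 0, 56], [0, 0, 0, 0, 0, -25, 56]])

```text
time: 24.75
position: [0.5447, 0.2155, 0.0759]
tool_rot: [-2.097, -2.337, 0.006]
ft_force: [-0.7, -0.2, -0.0]
grip_width: 0.64
```

```bash
python3 go.py .5955 -.25 .17 2
```

```text
t 24.75 pos [0.5447 0.2155 0.0759] grip 55.7 F [-0.7 -0.2 -0. ]
turn [-0.24  0.05  4.19] shift [-4.684e+02 -1.000e-01 -9.370e+01] dist 477.7
```

Request:
step_arm(deltas=[[0, 0, 0, 0, 0, -40, 56], [0, 0, 0, 0, 0, -80, 56], [0, 0, 0, -30, 0, -105, 56], [0, 0, 1, -80, 0, -105, 56], [0, 0, 1.5, -135, 0, -105, 56], [0, 0, 2, -190, 0, -105, 56], [0, 0, 2.5, -245, 0, -105, 56], [0, 0, 3, -290, 0, -105, 56]])

```text
time: 25.75
position: [0.5774, -0.0747, 0.1826]
tool_rot: [2.161, 2.28, -0.001]
ft_force: [0.5, 1.0, 0.1]
grip_width: 0.643
```

Request:
step_arm(deltas=[[0, 0, 0.5, -40, 0, 0, 56], [0, 0, 1, -90, -4, 0, 56], [0, 0, 1.2, -135, -6, 4, 56], [0, 0, 1.2, -165, -8, 8, 56], [0, 0, 1.2, -178, -8, 10, 56], [0, 0, 1.2, -178, -8, 10, 56], [0, 0, 1.2, -178, -8, 10, 56], [0, 0, 1.2, -178, -8, 10, 56]])

```text
time: 26.75
position: [0.5799, -0.2482, 0.173]
tool_rot: [2.179, 2.262, 0.001]
ft_force: [0.6, -0.4, -0.2]
grip_width: 0.644
```

```bash
python3 go.py .5964 -.283 .037 2; python3 snap.py wrist w10 230 150 400 320 3.5; python3 snap.py top t3 125 165 525 305 2; python3 - <<'E'
from h import *
from bench import optics
c=optics.get_calibration("wrist")
t=.0341
u=np.array([-np.sin(t),np.cos(t)]);v=np.array([np.cos(t),np.sin(t)])
print(proj(c,[[*(np.array([.5964,-.283])+a*v*.011+b*u*.023),.076] for a,b in((-1,1),(1,1),(1,-1),(-1,-1))]).round(1))
E
```

```text
t 26.75 pos [ 0.5799 -0.2482  0.173 ] grip 56.0 F [ 0.6 -0.4 -0.2]
turn [ 0.03 -0.01  0.14] shift [-35.4  15.1 136. ] dist 141.3
[[323.3 253.7]
 [352.9 253.8]
 [351.1 310.2]
 [322.8 310.1]]
```

View pics/w10.png

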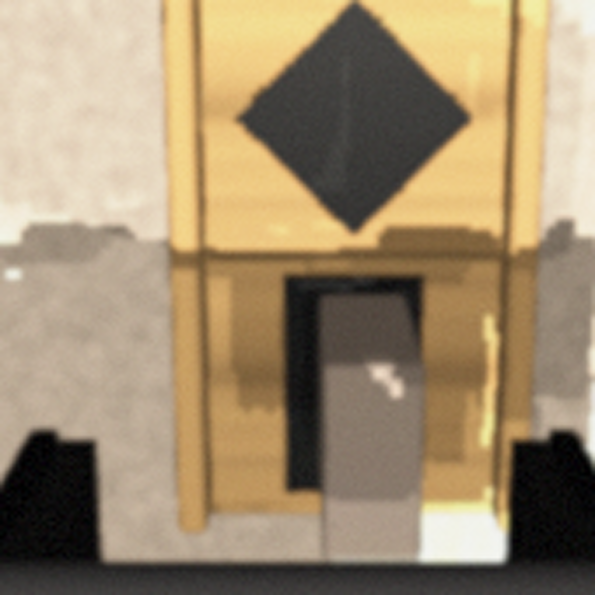

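View pics/t3.png

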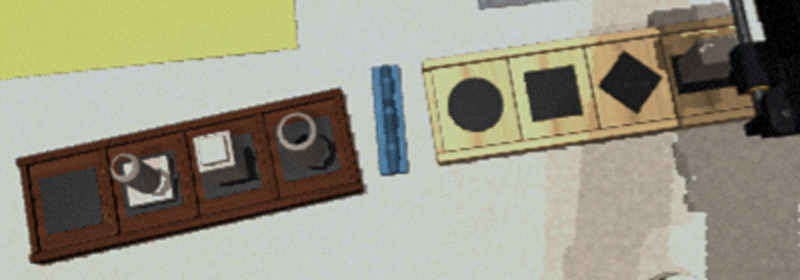

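```bash
python3 chk.py 125 167 .1
```

```text
[0.5444 0.2117] in storage mm -1.6092446458467806 31.655749520407742
```

Request:
step_arm(deltas=[[0, 0, 0, -20, 7, 0, 56], [0, 0, 0, -34, 14, 5, 56], [0, 0, 0, -35.4, 14, 30, 56], [0, 0, 0, -35.4, 14, 65, 56], [0, 0, 0, -35.4, 14, 100, 56], [0, 0, 0, -35.4, 14, 123, 56], [0, 0, 0, -35.4, 14, 135, 50], [0, 0, 0, -35.4, 14, 135, 40]])

```text
time: 27.85
position: [0.5942, -0.2848, 0.0367]
tool_rot: [-2.182, -2.258, 0.001]
ft_force: [-0.2, -0.0, 0.9]
grip_width: 0.534
```

Request:
step_arm(deltas=[[0, 0, 0, 0, 0, 0, 13], [0, 0, 0, 0, 0, 0, 13], [0, 0, 0, 0, 0, 0, 13], [0, 0, 0, 0, 0, 0, 13], [0, 0, 0, 0, 0, 0, 13], [0, 0, 0, 0, 0, 0, 13], [0, 0, 0, 0, 0, -10, 13], [0, 0, 0, 0, 0, -25, 13]])

```text
time: 28.85
position: [0.5933, -0.2846, 0.062]
tool_rot: [-2.181, -2.258, 0.002]
ft_force: [0.3, -0.1, -1.3]
grip_width: 0.251
```

```bash
python3 go.py .5379 .2848 .2 6.4;python3 snap.py wrist w11 180 160 460 370 2.8
```

```text
t 28.85 pos [ 0.5933 -0.2846  0.062 ] grip 21.8 F [ 0.3 -0.1 -1.3]
turn [-0.15 -0.08 -4.41] shift [ 571.2  -36.  -137.2] dist 588.5
```

View pics/w11.png

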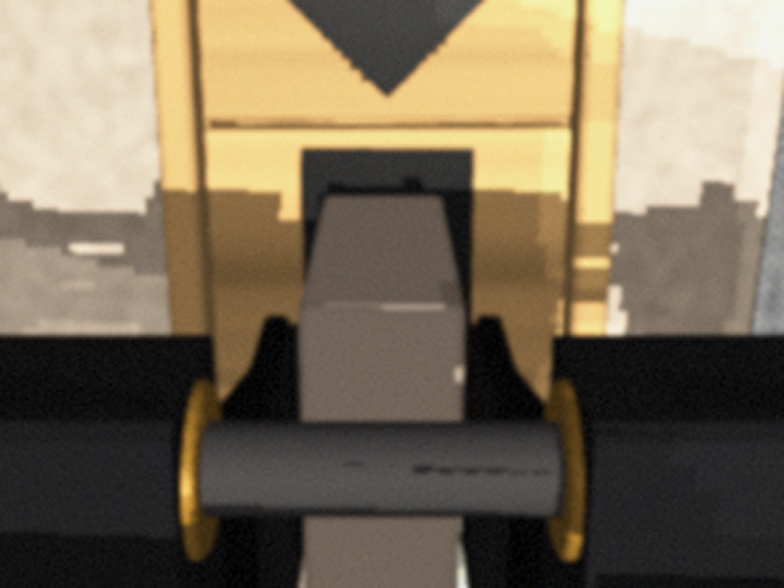

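Handled seal is about 3 mm from its bay middle, which is within tolerance. The oblong is held at 22 mm; carry it over, lifted high.

Request:
step_arm(deltas=[[0, 0, 0, 0, 0, -20, 13], [0, 0, 0, 0, 0, -55, 13], [0, 0, 0, 10, -1, -95, 13], [0, 0, 0, 35, -3, -120, 13], [0, 0, -1, 75, -5, -125, 13], [0, 0, -1.5, 120, -8, -125, 13], [0, 0, -2, 170, -11, -125, 13], [0, 0, -2, 220, -14, -125, 13]])

```text
time: 29.9
position: [0.5727, -0.064, 0.1887]
tool_rot: [2.142, 2.296, 0.0]
ft_force: [0.4, -0.1, -1.7]
grip_width: 0.253
```

Request:
step_arm(deltas=[[0, 0, 0, 45, -1, 0, 13], [0, 0, 0, 90, -2, 0, 13], [0, 0, 0, 135, -3, 0, 13], [0, 0, -0.5, 180, -4, 0, 13], [0, 0, -1, 225, -5, 0, 13], [0, 0, -1.5, 265, -6, 0, 13], [0, 0, -2, 300, -8, 0, 13], [0, 0, -2.4, 320, -9, 0, 13]])

```text
time: 30.9
position: [0.541, 0.2553, 0.1885]
tool_rot: [2.091, 2.345, 0.001]
ft_force: [0.2, 0.1, -1.5]
grip_width: 0.248
```

```bash
python3 go.py .5379 .283 .055 6.4
```

```text
t 30.9 pos [0.541  0.2553 0.1885] grip 21.6 F [ 0.2  0.1 -1.5]
turn [ 0.04 -0.02  0.15] shift [ 27.9   0.  133.5] dist 136.4
```

Request:
step_arm(deltas=[[0, 0, 0, 15, 0, 0, 13], [0, 0, 0, 25, 0, 5, 13], [0, 0, 0, 27.5, 0, 30, 13], [0, 0, 0, 27.5, 0, 65, 13], [0, 0, 0, 27.5, 0, 100, 13], [0, 0, 0, 27.5, 0, 123, 13], [0, 0, 0, 27.5, 0, 133, 13], [0, 0, 0, 27.5, 0, 133, 13]])

```text
time: 31.9
position: [0.5387, 0.2796, 0.0541]
tool_rot: [-2.095, -2.341, 0.002]
ft_force: [0.1, 0.0, -1.0]
grip_width: 0.249
```

```bash
python3 go.py .5379 .283 .0375 6.4; python3 snap.py wrist w12 180 160 460 370 2.8
```

```text
t 31.9 pos [0.5387 0.2796 0.0541] grip 21.7 F [ 0.1  0.  -1. ]
turn [-0.06  0.03 -0.06] shift [ 3.5 -0.4 16.6] dist 16.9
```

View pics/w12.png

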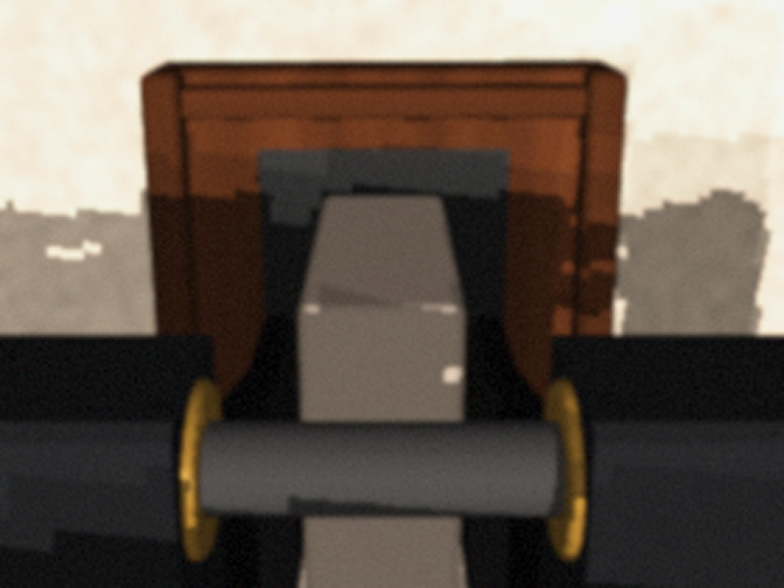

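```bash
python3 foot.py .0333 .023 296.1 338.2 230 272.1 361.4 213.6
```

```text
foot width 0.02179564217020834 felt width 0.04998924151975334
foot [0.5386 0.2828] felt [0.5381 0.2858] fix along u(tool x) mm 3.1 v(tool y) -0.2
```

Request:
step_arm(deltas=[[0, 0, 0, 1.5, 0, 2, 13], [0, 0, 0, 2.5, 0, 6, 13], [0, 0, 0, 2.5, 0, 10, 13], [0, 0, 0, 2.5, 0, 14, 13], [0, 0, 0, 2.5, 0, 16, 13], [0, 0, 0, 2.5, 0, 17, 13], [0, 0, 0, 2.5, 0, 17, 13], [0, 0, 0, 2.5, 0, 17, 13]])

```text
time: 32.95
position: [0.5382, 0.2826, 0.0386]
tool_rot: [2.094, 2.341, -0.002]
ft_force: [-3.7, -2.5, 7.1]
grip_width: 0.25
```

Force of +7 N upward shows contact with the floor. Easing 1 mm and releasing.

Request:
step_arm(deltas=[[0, 0, 0, 0, 0, -0.7, 13], [0, 0, 0, 0, 0, -0.7, 24], [0, 0, 0, 0, 0, -0.7, 32], [0, 0, 0, 0, 0, -0.7, 40], [0, 0, 0, 0, 0, -0.7, 50], [0, 0, 0, 0, 0, -0.7, 56], [0, 0, 0, 0, 0, -0.7, 56], [0, 0, 0, 0, 0, -20, 56]])

```text
time: 33.95
position: [0.5373, 0.282, 0.0568]
tool_rot: [-2.093, -2.341, 0.005]
ft_force: [0.8, 0.9, -0.4]
grip_width: 0.639
```

Request:
step_arm(deltas=[[0, 0, 0, 0, 0, -30, 56], [0, 0, 0, 0, 0, -70, 56], [0, 0, 0, 0, 0, -110, 56], [0, 0, 0, -30, 0, -120, 56], [0, 0, 0, -80, 0, -120, 56], [0, 0, 0, -135, 0, -120, 56], [0, 0, 0, -190, 0, -120, 56], [0, 0, 0, -245, 0, -120, 56]])

```text
time: 34.95
position: [0.566, 0.0379, 0.1793]
tool_rot: [2.092, 2.341, 0.002]
ft_force: [1.2, 0.0, -0.6]
grip_width: 0.644
```

Request:
step_arm(deltas=[[0, 0, 0, -45, 0, 0, 56], [0, 0, 0, -95, 0, 0, 56], [0, 0, 0, -145, 0, 0, 56], [0, 0, 0, -175, 0, 0, 56], [0, 0, 0, -190, 0, 0, 56], [0, 0, 0, -190, 0, 0, 56], [0, 0, 0, -190, 0, 0, 56], [0, 0, 0, -190, 0, 0, 56]])

```text
time: 35.95
position: [0.5869, -0.1475, 0.1778]
tool_rot: [-2.091, -2.345, -0.001]
ft_force: [-0.5, 0.1, 0.5]
grip_width: 0.644
```

```bash
python3 go.py .6 -.1 .2 2; python3 snap.py top t4 125 200 315 305 4;python3 snap.py side s4 200 100 420 260 3.5
```

```text
t 35.95 pos [ 0.5869 -0.1475  0.1778] grip 56.0 F [-0.5  0.1  0.5]
turn [ 0.01 -0.01  4.55] shift [ 45.7  18.4 -22.2] dist 54.1
```

View pics/t4.png

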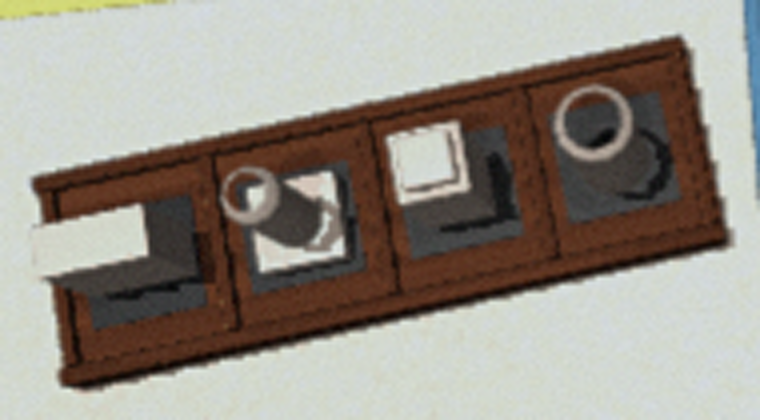

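View pics/s4.png

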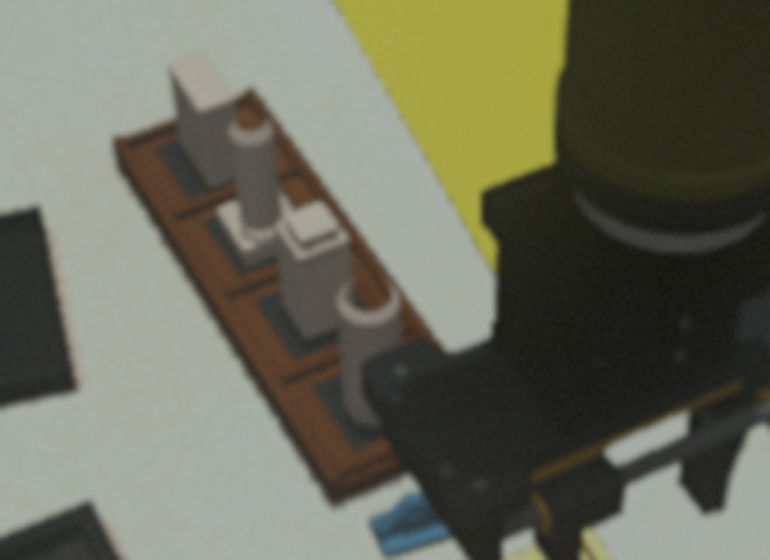

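```bash
python3 - <<'E'
from h import *
from bench import optics
c=optics.get_calibration("top");t=.1112
for n,u,v,z in(("oblong",90.5,241.5,.076),("handled top",249.5,195,.1),("handled foot",298,222,.030),("square",425,162,.086),("round",592,124,.095)):
    p=ray_z(c,[((u+.5)/4-.5+125,(v+.5)/4-.5+200)],z)[0];d=p-[.5495,.1804]
    print(n,(1000*np.array([d@[np.cos(t),np.sin(t)],d@[-np.sin(t),np.cos(t)]])).round(1))
E
```

```text
oblong [ -0.8 104.2]
handled top [-1.7 32.1]
handled foot [-0.8 32.5]
square [ -0.3 -35. ]
round [  -1.7 -103.9]
```

All four seals stand upright within about 3 mm of their bay centres, and the gripper is clear. I'm handing in the job.

```bash
python3 -c "
from bench import ctrl
print(ctrl.close_job())"
```

```text
the job is handed in; nothing more can be done
None
```

I moved all four seals into the storage rack in reverse order and handed the job in at about 36 s. From right to left, the storage rack now holds round, square, handled and oblong.

In the last top and side pictures all four stand upright, released and clear of the arm. This is how far the final top picture puts each seal from its bay centre:

| Seal | Along the row (mm, limit 12) | Across the row (mm, limit 15) |
|---|---|---|
| Round | +1.1 | -1.7 |
| Square | 0.0 | -0.3 |
| Handled | about -3 | about -1 |
| Oblong | -0.8 | -0.8 |

- **Pose readings:** during moves the measured arm position differed from the commanded one by 2 to 5 mm. I corrected this with the wrist camera before setting the last three seals down, and by a check of the round seal's foot.
- **Contact force:** the oblong touched the floor with about 7 N as I set it down. I eased up before letting go.

No check failed in the end, but the hand-in reports no verdict.

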